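Fit the battery and switch on the orange outlets

TASK

Power up the blue switch box: lift the yellow battery out of its charger (only its two ends can be reached there), set it down upright on the bench and let go, then take it afresh with both ends clear and slide it, copper-striped contact end first, into the box's track from the open end until it is fully home against the block. Once it is home, flip the two orange toggles on (over to the side away from the track), without flipping any white toggle at any time and without shifting the jar or the dish.

Things in the scene. Friction and masses are not known exactly. Their poses are not given: they have to be found in the camera images.
- switch_box: blue flat box, fixed, 170 (x) x 180 (y) x 30 mm high; origin under its centre. On its top: a row of five toggle switches along y at x = +45 mm, and in front of them an aluminium dovetail track at x = -40 mm running along y from its open end (+y) to a black block 65 mm wide and 40 mm high that closes it (y = -45 to -65 mm). The track's floor is the box top
- track_mouth (a point): on the track's centre line and floor at its open end, box y = +55 mm; the way in is along the box's -y. From here to y = +25 mm only flared walls, 13 mm high, narrowing from about 68 to 53 mm; then the channel, 53 mm wide (65 outside), with lips over both sides: 37 mm gap between them, underside 9 mm and top 13 mm over the floor
- track_end (a point): on the track's centre line and floor at the face of the closing block, box y = -45 mm (the lipped channel is 70 mm long); the battery is home when battery_nose is here
- charger: black and grey fixed charger cradle, 110 (x) x 72 (y) mm; origin under its centre, floor 8 mm high. Grey side walls at y = +-27 to +-35 mm, 66 mm long, rise to z = 68 mm, so the battery in it can be taken only by its two ends, along x; low stops (5 mm over its floor) beyond both ends of the battery
- battery: yellow and black battery, loose, 0.2 to 0.45 kg, 58 (x) x 50 (y) x 55 mm high; origin at the centre of its underside. Black foot 50 mm wide, 6 mm thick; neck 34 mm wide up to z = 15; yellow body 58 x 44 mm from z = 15 to 55. Its +x end, with copper strips on its face and on top, is the contact end. Starts upright in the charger, its x along the charger's x, underside at z = 8 mm
- battery_nose (a point): bottom centre of the battery's contact end, 29 mm along its x from its origin
- switch_a: grey housing of a toggle switch with orange lever, fixed on the switch box at any of the five places of the row (28 mm pitch), 46 (x) x 26.5 (y) x 12 mm high; origin under its centre on the box top, axes as the box's. The lever's pivot is at z = 12 mm, the lever is 30 mm long and its sleeve is orange, 10 mm thick
- lever_a (a joint): angle of this orange lever: 0 = off, leaning 0.45 rad to the box's -x; 0.9 = on, leaning 0.45 rad to +x; it snaps over past the middle (0.45) and needs about 1 N at its tip
- switch_b: grey housing of a toggle switch with orange lever, fixed on the switch box at any of the five places of the row (28 mm pitch), 46 (x) x 26.5 (y) x 12 mm high; origin under its centre on the box top, axes as the box's. The lever's pivot is at z = 12 mm, the lever is 30 mm long and its sleeve is orange, 10 mm thick
- lever_b (a joint): angle of this orange lever: 0 = off, leaning 0.45 rad to the box's -x; 0.9 = on, leaning 0.45 rad to +x; it snaps over past the middle (0.45) and needs about 1 N at its tip
- switch_c: grey housing of a toggle switch with white lever, fixed on the switch box at any of the five places of the row (28 mm pitch), 46 (x) x 26.5 (y) x 12 mm high; origin under its centre on the box top, axes as the box's. The lever's pivot is at z = 12 mm, the lever is 30 mm long and its sleeve is white, 10 mm thick
- lever_c (a joint): angle of this white lever: 0 = off, leaning 0.45 rad to the box's -x; 0.9 = on, leaning 0.45 rad to +x; it snaps over past the middle (0.45) and needs about 1 N at its tip
- switch_d: grey housing of a toggle switch with white lever, fixed on the switch box at any of the five places of the row (28 mm pitch), 46 (x) x 26.5 (y) x 12 mm high; origin under its centre on the box top, axes as the box's. The lever's pivot is at z = 12 mm, the lever is 30 mm long and its sleeve is white, 10 mm thick
- lever_d (a joint): angle of this white lever: 0 = off, leaning 0.45 rad to the box's -x; 0.9 = on, leaning 0.45 rad to +x; it snaps over past the middle (0.45) and needs about 1 N at its tip
- switch_e: grey housing of a toggle switch with white lever, fixed on the switch box at any of the five places of the row (28 mm pitch), 46 (x) x 26.5 (y) x 12 mm high; origin under its centre on the box top, axes as the box's. The lever's pivot is at z = 12 mm, the lever is 30 mm long and its sleeve is white, 10 mm thick
- lever_e (a joint): angle of this white lever: 0 = off, leaning 0.45 rad to the box's -x; 0.9 = on, leaning 0.45 rad to +x; it snaps over past the middle (0.45) and needs about 1 N at its tip
- jar_a: white jar with cream lid, 54 mm across, 62 mm high, loose bystander; origin at the centre of its underside
- petri_dish: flat clear dish, 92 mm across, 14 mm high, loose bystander; origin at the centre of its underside
Things that resemble listed ones, but are neither listed nor needed, are in the scene too. What is shaped like the battery but green is not meant.

How it is judged:
On the way, in this order (a step that is already met when the one before it is completed fails the run):
1. the battery stands upright on the bench, out of the charger and let go (height (world z) of battery below 0.006 m and angle between battery's own z axis and vertical below 0.1 rad and linear speed of battery below 0.02 m/s and contact force between battery and the fingers below 0.1 N), for 0.2 s.
2. the battery is home in the track (distance between battery_nose and track_end below 0.006 m and angle between the x axis of battery and the y axis of switch_box, either way round below 0.08 rad and angle between battery's own z axis and vertical below 0.08 rad), for 0.2 s.
3. both orange toggles are on (value of joint each of lever_a, lever_b above 0.8 rad), for 0.2 s.
At the end, for the whole second after the job is handed in: The battery lies at rest and released in the track, upright, its contact end within 6 mm of the closing block and in line with the track within 0.08 rad; both orange levers are on (over 0.8 rad), all three white levers off (under 0.1 rad) (all of step 2 and all of step 3 and contact force between battery and the fingers below 0.1 N and value of joint each of lever_c, lever_d, lever_e below 0.1 rad and linear speed of battery below 0.02 m/s); the robot touches nothing.
It fails at once if an orange toggle is flipped before the battery is home (distance between battery_nose and track_end above 0.02 m and value of joint any of lever_a, lever_b above 0.6 rad).
It fails at once if a white toggle is pushed to its middle or over (value of joint any of lever_c, lever_d, lever_e above 0.4 rad).
It fails at once if the jar or the dish is shifted by more than 30 mm (distance of any of jar_a, petri_dish from where it was at the start of the episode above 0.03 m).
It also fails if it takes over 64 s, if anything falls off the work surface, if the arm or the gripper's body presses on something with over 40 N, if the wrist force passes 120 N, or if a joint passes its speed limit or range.

ROBOT

A 6-joint arm with a two-finger parallel gripper is mounted at the origin on a cart in front of the work surface, level with it; the furniture and walls round the work are solid. World frame = base frame: x ahead of the robot, y to its left, z up, the work surface at z = 0. Lengths are in m, angles in rad, forces in N, time in s.
With the tool pointing down it reaches from about 0.325 to 1 m from the base axis. Payload 5.1 kg.
Tool frame: the origin (TCP) lies midway between the tips of the shut fingers; the grasp point (between the pads) lies 19 mm behind it (grasp_offset is the distance from the TCP to the grasp point, in m); z points along the fingers, y is the line along which they close (so a half turn about z gives the same grasp; the last joint's range is limited). The gripper opens to 85 mm and grips with 20 to 120 N. Pads are 22 mm wide; open, the fingers measure 114 mm over their backs; the gripper's body (76 mm by 85 mm) begins 54 mm behind the grasp point. The pads swing forward as they close: fully open they stand 13 mm farther back than shut.
Start: joints at [1.052, 0.124, 1.65, -0, 1.367, -0.083], TCP at [0.274, 0.589, 0.231] pointing down, gripper open.
Joint ranges: [-2.61, 2.61], [-1.02, 2.33], [0.03, 2.71], [-1.35, 4.49], [0.32, 2.68], [-2.91, 2.91]. Speed limits (rad/s): [2.57, 2.57, 3.14, 3.14, 3.14, 3.14].

INTERFACE

Orientations are given as a rotation vector (axis times angle).
In Python, from bench import * gives the robot as it stands.
- The arm moves only by the shell command python3 -m handwheel 'ROWS' [FORCE]. ROWS is JSON, one flat list of numbers, 5 for each row, row after row: the gripper's target within -1 to 1 (shut at 1, half-way at 0, fully open at -1), then the shift along the tool's x, y, z in m, then the turn about the tool's z in degrees. In form: [grip, x, y, z, turn, grip, x, y, z, turn, ...]. A call has 1 to 12 rows; each row shifts and turns the commanded pose from where the row before left it, along the tool's axes as they then stand; what a row does not reach is not made up. A row lasts 1/10 s, in which the tool goes at most 50 mm and 8.59 degrees, less where a joint would pass 70% of its speed; a pose out of reach is approached as far as the arm can. A call with a gripper value outside its range is refused whole. The fingers move at their own pace and stop on an object; FORCE is the grip in N (left out, the last holds). Time passes only in rows, so rows that do not move let the fingers close. It gives the time, the measured TCP pose, the force, the opening and the grip force at its end, in the units of the state.
- get_obs(): the state, without advancing time (a new reading comes with each control period).
- grab_frame(name): name is "scene" or "top"; returns a dict with "img" (400x640x3 uint8, blue, green, red), "fov_y" (degrees; the focal length in pixels is half the picture's height over the tangent of half this angle, whatever the lens; pixels are square), "cx", "cy" (the principal point, pixels), "cam_to_world" (4x4, takes a point from camera to world coordinates). Camera axes: x right, y down, z forward; pixel columns grow to the right and rows downward; lengths in m; the calibration is good to about 2 mm. A picture is of the moment at which its call begins. There is no depth.
- sign_off(): hands the job in; it is judged then, once.
The state is a dict: "time": time; "joint_pos": joint angles; "joint_velocities": joint speeds; "joint_torque": joint torques, N m; "tcp_pos": TCP position; "ee_rot": TCP orientation; "wrist_force": force on the tool from outside, world axes, zero at the start; "torque": the same for the moment, N m; "opening": opening from 0.0 (shut) to 1.0 (fully open); "grasp_force": force on a finger pad.
Only numpy, scipy, OpenCV 4.12 (cv2) and the standard library are available. Lean on these libraries where they do the work, as an engineer would, in place of code of your own. Each camera call takes 0.05 s, during which the arm holds its last target. There are 200 camera calls.

## Working session

There is one attempt and no reset: what is moved stays moved. The work goes in short steps, Python scripts to look and compute and a shell command to move; the robot and the scene stay as the last step left them, time stands still between calls to the robot, and variables do not carry over. Pictures are saved under pics/ and viewed, at most 10 in all, crops included, and the job is handed in when it is done.

```bash
ls; mkdir -p pics; python3 - <<'E'
from bench import *
import cv2,numpy as np
o=get_obs(); print({k:np.round(v,3).tolist() for k,v in o.items()})
for n in("scene","top"):
    f=grab_frame(n); cv2.imwrite(f"pics/{n}0.png",f["img"]); print(n,f["fov_y"],f["cx"],f["cy"],np.round(f["cam_to_world"],3).tolist())
E
```

```text
pics
{'time': 0.0, 'joint_pos': [1.052, 0.125, 1.652, -0.0, 1.368, -0.083], 'joint_velocities': [0.001, -0.0, -0.0, -0.0, -0.0, 0.001], 'joint_torque': [-0.0, -42.362, -36.545, -0.0, 0.007, 0.0], 'tcp_pos': [0.274, 0.589, 0.23], 'ee_rot': [-0.679, -3.067, 0.003], 'wrist_force': [0.148, 0.095, 0.85], 'torque': [-0.001, 0.043, -0.011], 'grasp_force': 0.0, 'opening': 1.001}
scene 54.716757631440075 319.5000883980238 200.2067612794964 [[0.45, -0.503, 0.738, -0.257], [-0.893, -0.275, 0.357, -0.397], [0.024, -0.819, -0.573, 0.669], [0.0, 0.0, 0.0, 1.0]]
top 54.46169852944109 312.840288032676 195.7292523770353 [[0.008, -0.993, 0.122, 0.412], [-1.0, -0.006, 0.013, -0.043], [-0.012, -0.122, -0.992, 1.024], [0.0, 0.0, 0.0, 1.0]]
```

View pics/scene0.png

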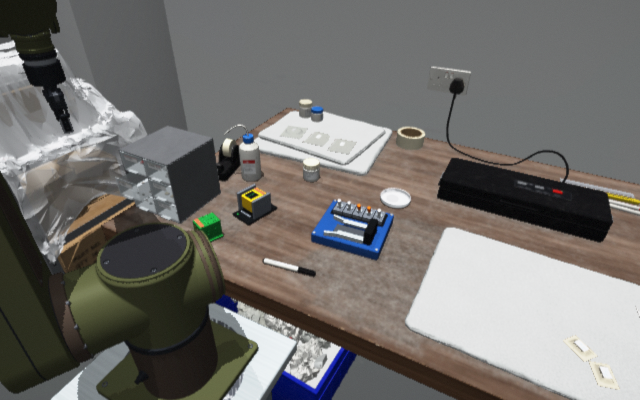

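View pics/top0.png

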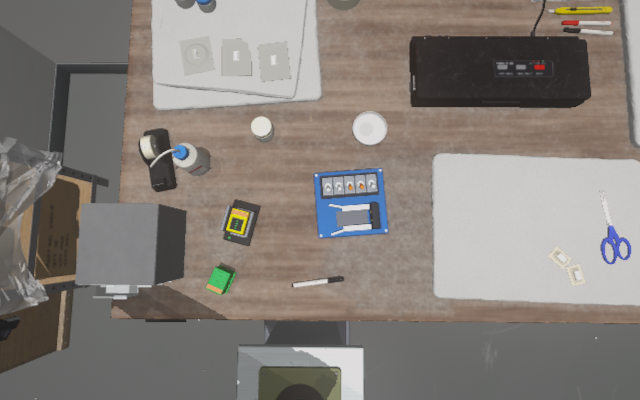

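Top view: yellow battery in its charger at about (240,222). The battery-shaped green thing at (220,280) is the decoy. The blue box is at (351,203) with the switch row on its far side, dish at (370,128), jar at (262,128). I'll confirm in enlarged crops.

```bash
cat >h.py <<'E'
import cv2,numpy as np
from bench import *
def K(f):
    fl=f["img"].shape[0]/2/np.tan(np.radians(f["fov_y"])/2); return fl
def ray(f,u,v):
    T=np.array(f["cam_to_world"]); d=T[:3,:3]@np.array([(u-f["cx"])/K(f),(v-f["cy"])/K(f),1.]); return T[:3,3],d
def onz(f,u,v,z):
    p,d=ray(f,u,v); return p+d*(z-p[2])/d[2]
def proj(f,P):
    T=np.array(f["cam_to_world"]); c=T[:3,:3].T@(np.array(P)-T[:3,3]); return c[0]/c[2]*K(f)+f["cx"],c[1]/c[2]*K(f)+f["cy"]
def tri(f,a,g,b):
    p,d=ray(f,*a);q,e=ray(g,*b); s=np.linalg.lstsq(np.c_[d,-e],q-p,rcond=None)[0]
    return (p+d*s[0]+q+e*s[1])/2, np.linalg.norm(p+d*s[0]-q-e*s[1])
E
python3 - <<'E'
import cv2,numpy as np
t=cv2.imread('pics/top0.png');s=cv2.imread('pics/scene0.png')
cv2.imwrite('pics/tc.png',cv2.resize(t[160:300,200:398],None,fx=4,fy=4,interpolation=cv2.INTER_CUBIC))
cv2.imwrite('pics/sc.png',cv2.resize(s[170:260,230:400],None,fx=4.5,fy=4.5,interpolation=cv2.INTER_CUBIC))
E
```

```text
(no output)
```

View pics/tc.png

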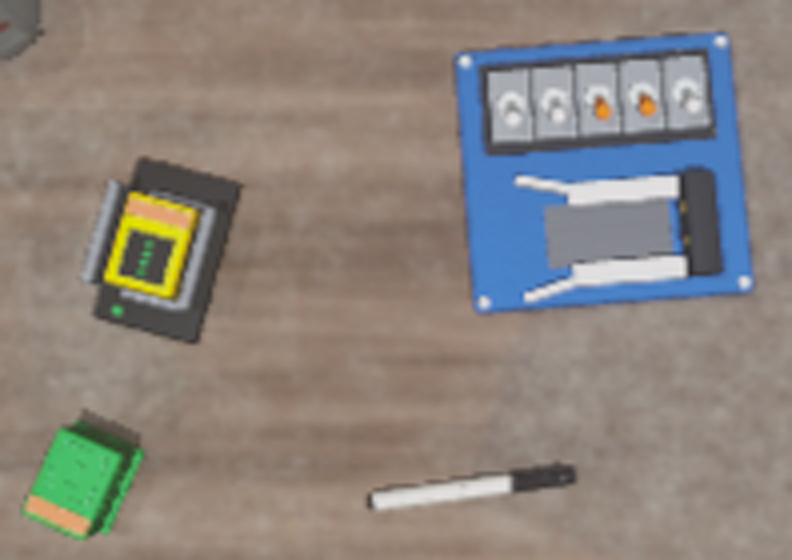

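View pics/sc.png

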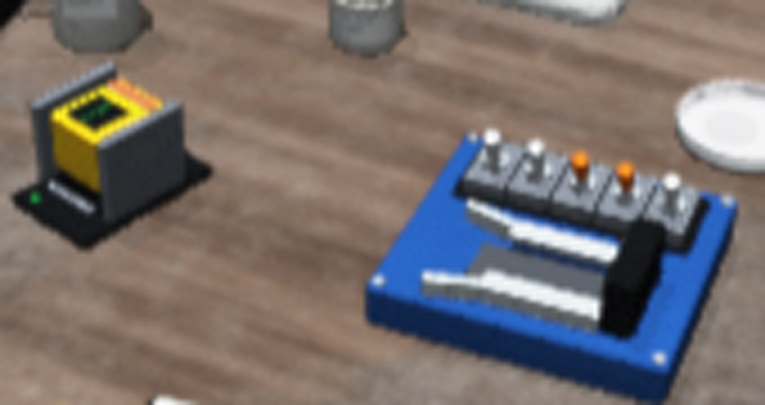

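The crops show the yellow battery between grey walls, with its copper stripe at the upper (far) end, crop (162,208). The green one has no charger, so it is the decoy. On the box the track opens to the left (+y), with the black block on the right. From +y, the levers run white, white, orange, orange, white, so the oranges sit at box y = 0 and -28 mm. Next I measure from both views.

```bash
cat >m.py <<'E'
from h import *
ft=grab_frame("top");fs=grab_frame("scene")
t=lambda c:((c[0]+.5)/4-.5+200,(c[1]+.5)/4-.5+160)
s=lambda c:((c[0]+.5)/4.5-.5+230,(c[1]+.5)/4.5-.5+170)
R=lambda a:np.round(np.array(a)*1000,1).tolist()
P=[((465,61),(474,137)),((721,41),(728,199)),((745,282),(659,357)),((484,302),(377,281))]
Q=[]
for a,b in P:
    p,e=tri(ft,t(a),fs,s(b)); q=onz(ft,*t(a),.031);q2=onz(fs,*s(b),.031); Q.append(q); print("screw",R(p),R(e),R(q),R(q2))
Q=np.array(Q); 
print("box c",R(Q.mean(0)),"yaw",np.degrees([np.arctan2(*(Q[0]-Q[1])[[1,0]])-np.pi/2,np.arctan2(*(Q[3]-Q[2])[[1,0]])-np.pi/2,np.arctan2(*(Q[0]-Q[3])[[1,0]]),np.arctan2(*(Q[1]-Q[2])[[1,0]])]))
hsv=cv2.cvtColor(ft["img"],cv2.COLOR_BGR2HSV)
m=cv2.inRange(hsv,(100,120,60),(125,255,255));m[:, :300]=0;m[:,400:]=0;m[:150]=0;m[260:]=0
c=max(cv2.findContours(m,0,1)[0],key=cv2.contourArea);r=cv2.boxPoints(cv2.minAreaRect(c));B=np.array([onz(ft,*p,.03) for p in r]);print("blue rect",R(B.mean(0)),R(B),)
# battery: corners
for a,b in [((130,193),(124,75)),((200,208),(164,103)),((170,300),(100,137)),((105,287),(52,108))]:
    p,e=tri(ft,t(a),fs,s(b)); print("bat",R(p),R(e),R(onz(ft,*t(a),.063)),R(onz(fs,*s(b),.063)))
for nm,f,x0,x1,y0,y1 in(("top",ft,215,270,190,250),("scene",fs,230,280,170,225)):
    h=cv2.cvtColor(f["img"],cv2.COLOR_BGR2HSV)
    m=cv2.inRange(h,(8,70,150),(35,255,255)); k=np.zeros_like(m);k[y0:y1,x0:x1]=m[y0:y1,x0:x1]
    c=max(cv2.findContours(k,0,1)[0],key=cv2.contourArea);r=cv2.boxPoints(cv2.minAreaRect(c))
    W=np.array([onz(f,*p,.063) for p in r]); print(nm,"yellow rect",R(W),R(W.mean(0)),[R(np.linalg.norm(W[i]-W[i-1])) for i in range(2)])
# charger black base corners at z=8
W=np.array([onz(ft,*t(a),.008) for a in((140,158),(241,182),(197,342),(94,316))]);print("charger",R(W),R(W.mean(0)))
E
python3 m.py
```

```text
screw [589.2, -37.4, 28.1] 0.1 [588.7, -37.5, 31.0] [585.3, -39.0, 31.0]
screw [603.1, -203.4, 28.7] 0.3 [602.8, -203.2, 31.0] [600.0, -204.0, 31.0]
screw [447.0, -215.9, 28.6] 2.0 [447.3, -216.4, 31.0] [443.8, -215.7, 31.0]
screw [432.9, -49.6, 27.0] 2.4 [433.4, -50.7, 31.0] [428.1, -50.7, 31.0]
box c [518.0, -126.9, 31.0] yaw [4.85113143 4.79248384 4.83689772 4.84236133]
blue rect [518.0, -126.9, 30.0] [[594.1, -31.2, 30.0], [609.1, -210.5, 30.0], [441.7, -220.8, 30.0], [427.0, -45.1, 30.0]]
bat [499.1, 169.5, 62.2] 2.0 [498.6, 170.2, 63.0] [498.5, 167.8, 63.0]
bat [488.6, 128.8, 59.8] 4.4 [489.5, 126.3, 63.0] [483.9, 128.1, 63.0]
bat [433.1, 142.0, 63.8] 2.4 [432.5, 143.2, 63.0] [434.5, 141.6, 63.0]
bat [440.5, 181.9, 67.6] 1.8 [440.2, 183.7, 63.0] [446.1, 185.4, 63.0]
top yellow rect [[443.7, 185.7, 63.0], [500.7, 170.6, 63.0], [488.2, 127.4, 63.0], [431.4, 142.8, 63.0]] [466.0, 156.6, 63.0] [44.6, 59.0]
scene yellow rect [[442.8, 182.9, 63.0], [516.4, 164.9, 63.0], [481.7, 124.8, 63.0], [412.1, 143.8, 63.0]] [463.2, 154.1, 63.0] [49.7, 75.8]
charger [[526.7, 176.6, 8.0], [511.2, 109.4, 8.0], [406.6, 135.5, 8.0], [422.9, 203.3, 8.0]] [466.8, 156.2, 8.0]
```

Both views agree, and heights check out (box top about 28–31 mm, battery top about 63 mm, yellow rectangle 44.6 x 59). Battery is at (466,156.5) with yaw -14.8°. Box centre is (518,-127) with yaw 4.83°. The grey drawer box on the way is about 0.19 m high, so I go up first, then across.

```bash
cat >go.py <<'E'
# usage: go.py x y z yaw_y_deg  -> remaining shift in tool axes (mm), turn(deg)
import sys; from h import *
from scipy.spatial.transform import Rotation as Ro
o=get_obs(); Rm=Ro.from_rotvec(o["ee_rot"]).as_matrix(); x,y,z,a=map(float,sys.argv[1:5])
d=Rm.T@(np.array([x,y,z])-o["tcp_pos"])*1000
w=np.degrees(np.arctan2(Rm[1,1],Rm[0,1])); t=(w-a+180)%360-180
print("t",round(o["time"],2),"tcp",np.round(np.array(o["tcp_pos"])*1000,1),"yawy",round(w,2),"tilt",np.round(np.degrees(np.arccos(-Rm[2,2])),2),"| shift",np.round(d,1),"turn",round(t,2),"| F",np.round(o["wrist_force"],1),"open",round(o["opening"],3),"grip",round(float(o["grasp_force"]),1))
E
python3 -m handwheel '[-1,0,0,-0.04,0, -1,0,0,-0.04,0, -1,0,0,-0.04,0, -1,-0.036,-0.031,0,0, -1,-0.036,-0.031,0,0, -1,-0.036,-0.031,0,0, -1,-0.036,-0.031,0,0, -1,-0.036,-0.031,0,0, -1,-0.036,-0.031,0,0, -1,-0.036,-0.031,0,0, -1,-0.036,-0.031,0,0, -1,-0.036,-0.031,0,0]' 40
python3 go.py .466 .1565 .2 -14.8
```

```text
time: 1.4
tcp_pos: [0.4506, 0.1977, 0.3513]
ee_rot: [0.679, 3.067, 0.0]
wrist_force: [0.6, 0.4, 0.1]
opening: 1.003
grasp_force: 0.0
t 1.4 tcp [450.6 197.7 351.3] yawy 65.05 tilt 0.02 | shift [-31.3 -30.9 151.3] turn 79.85 | F [0.6 0.4 0.1] open 1.003 grip 0.0
```

```bash
python3 -m handwheel '[-1,-0.0313,-0.0309,0,0, -1,0,0,0.02,8, -1,0,0,0.02,8, -1,0,0,0.02,8, -1,0,0,0.02,8, -1,0,0,0.02,8, -1,0,0,0.02,8, -1,0,0,0.02,8, -1,0,0,0.02,8, -1,0,0,0.02,8, -1,0,0,0.02,7.8, -1,0,0,0,0]' >/dev/null
python3 go.py .466 .1565 .045 -14.8; python3 - <<'E'
from h import *
a=grab_frame("top")["img"][150:290,190:330];b=grab_frame("scene")["img"][130:270,200:340]
cv2.imwrite('pics/g1.png',cv2.resize(np.hstack([a,b]),None,fx=2.85,fy=2.85,interpolation=cv2.INTER_CUBIC))
E
```

```text
t 2.6 tcp [463.3 157.8 147.9] yawy -14.75 tilt 0.38 | shift [ -0.2   3.5 102.9] turn 0.05 | F [-0.1 -0.5 -0.6] open 0.996 grip 0.0
```

View pics/g1.png

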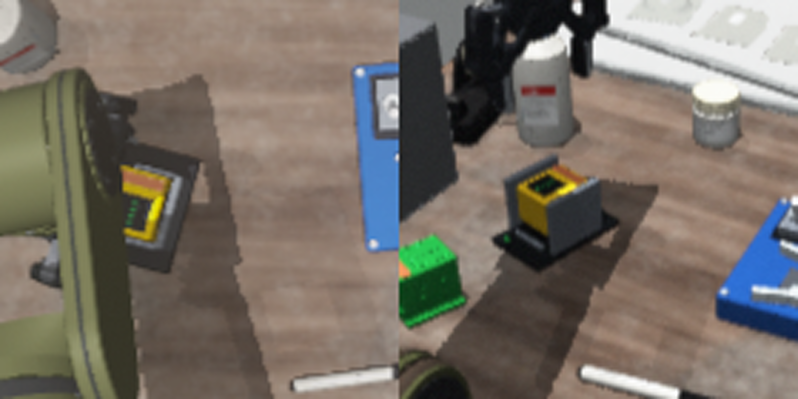

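The gripper stands open above the battery, its fingers along the battery's ends and clear of the side walls. Descending.

```bash
python3 -m handwheel '[-1,0,0.0035,0.03,0, -1,0,0,0.03,0, -1,0,0,0.03,0, -1,0,0,0.02,0, -1,0,0,0.014,0, -1,0,0,0,0, 1,0,0,0,0, 1,0,0,0,0, 1,0,0,0,0, 1,0,0,0,0, 1,0,0,0,0, 1,0,0,0,0]' 50 >/dev/null
python3 go.py .466 .1565 .022 -14.8
```

```text
t 3.9 tcp [466.4 158.5  29. ] yawy -14.79 tilt 0.44 | shift [-2.1  0.2  7. ] turn 0.01 | F [-14.8   3.   12.4] open 0.671 grip 53.8
```

```bash
python3 -m handwheel '[1,0,0,-0.01,0, 1,0,0,-0.01,0, 1,0,0,-0.02,0, 1,0,0,-0.03,0, 1,0,0,-0.03,0, 1,0,0,0,0]' >/dev/null
python3 go.py .464 .040 .08 -85.2;  python3 - <<'E'
from h import *
b=grab_frame("scene")["img"][100:240,190:340]
cv2.imwrite('pics/g2.png',cv2.resize(b,None,fx=4,fy=4,interpolation=cv2.INTER_CUBIC))
E
```

```text
t 4.5 tcp [473.3 158.2 133.8] yawy -14.76 tilt 0.71 | shift [-117.    20.5   53.4] turn 70.44 | F [ 0.9  0.7 -3.1] open 0.668 grip 56.1
```

View pics/g2.png

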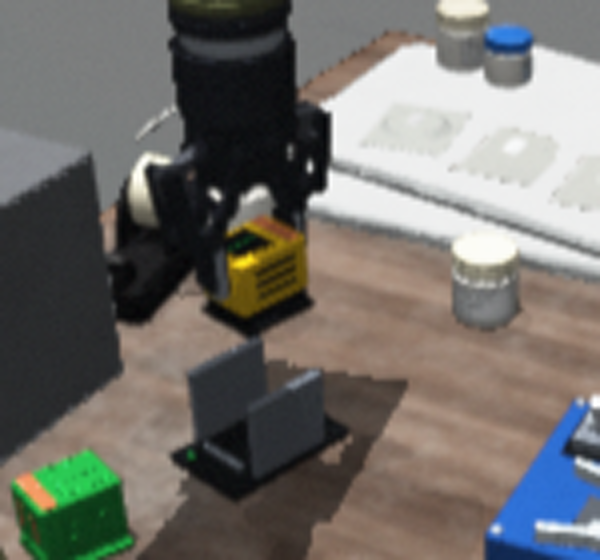

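The battery is lifted clear of the charger, upright, held by its two ends. I carry it to the free bench between charger and box and turn it in line with the track.

```bash
python3 -m handwheel '[1,-0.039,0.007,0,0, 1,-0.039,0.007,0,0, 1,-0.039,0.0065,0,0, 1,0,0,0,7.8, 1,0,0,0.005,7.8, 1,0,0,0.005,7.8, 1,0,0,0.005,7.8, 1,0,0,0.01,7.8, 1,0,0,0.01,7.8, 1,0,0,0.01,7.8, 1,0,0,0.01,7.8, 1,0,0,0,8]' >/dev/null
python3 -m handwheel '[1,0,0,0,0, 1,0,0,0,0]' >/dev/null
python3 go.py .464 .040 .021 -85.2
```

```text
t 5.95 tcp [458.5  39.   71.4] yawy -85.01 tilt 0.08 | shift [ 5.7 -0.5 50.4] turn 0.19 | F [ 0.  -0.3 -2.9] open 0.673 grip 55.8
```

```bash
python3 -m handwheel '[1,0.0057,0,0.02,0, 1,0,0,0.014,0, 1,0,0,0.008,0, 1,0,0,0.004,0, 1,0,0,0,0, 1,0,0,0,0]' >/dev/null
python3 go.py .464 .040 .021 -85.2
```

```text
t 6.55 tcp [465.   39.5  26.7] yawy -85.15 tilt 0.04 | shift [-1.  -0.6  5.7] turn 0.05 | F [-1.2  0.5 -3.1] open 0.67 grip 55.8
```

```bash
python3 -m handwheel '[1,0,0,0.003,0, 1,0,0,0.002,0, 1,0,0,0.0015,0, 1,0,0,0,0]' >/dev/null
python3 go.py .464 .040 .021 -85.2
```

```text
t 6.95 tcp [465.1  39.5  21.1] yawy -85.15 tilt 0.02 | shift [-1.1 -0.6  0.1] turn 0.05 | F [-4.2 -0.5  5.8] open 0.667 grip 56.8
```

```bash
python3 -m handwheel '[-1,0,0,0,0, -1,0,0,0,0, -1,0,0,0,0, -1,0,0,0,0, -1,0,0,0,0, -1,0,0,-0.01,0, -1,0,0,-0.03,0, -1,0,0,-0.04,0, -1,0,0,-0.04,0, -1,0,-0.045,0,0, -1,0,-0.045,0,0, -1,0,-0.045,0,0]' >/dev/null
python3 -m handwheel '[-1,0,-0.045,0,0, -1,0,0,0,-8.5, -1,0,0,0,-8.5, -1,0,0,0,-8.5, -1,0,0,0,-8.5, -1,0,0,0,-8.5, -1,0,0,0,-8.5, -1,0,0,0,-8.5, -1,0,0,0,-8.5, -1,0,0,0,-8.5, -1,0,0,0,-8.5, -1,0,0,0,-5]' >/dev/null
python3 go.py .464 .040 .11 4.8
python3 - <<'E'
from h import *
R=lambda a:np.round(np.array(a)*1000,1).tolist()
ft=grab_frame("top");fs=grab_frame("scene")
for n,f in(("top",ft),("scene",fs)):
    h=cv2.cvtColor(f["img"],cv2.COLOR_BGR2HSV); m=cv2.inRange(h,(8,70,130),(35,255,255))
    u,v=map(int,proj(f,(.465,.04,.055))); k=np.zeros_like(m);k[v-28:v+28,u-28:u+28]=m[v-28:v+28,u-28:u+28]
    c=max(cv2.findContours(k,0,1)[0],key=cv2.contourArea);r=cv2.boxPoints(cv2.minAreaRect(c)); W=np.array([onz(f,*p,.055) for p in r]); print(n,cv2.contourArea(c),R(W),"c",R(W.mean(0)))
    print("copper/img center",u,v)
a=ft["img"];b=fs["img"]
u,v=map(int,proj(ft,(.465,.02,.05)));p,q=map(int,proj(fs,(.465,.04,.05)))
cv2.imwrite('pics/b1.png',cv2.resize(np.hstack([a[v-50:v+50,u-35:u+65],b[q-50:q+50,p-50:p+50]]),None,fx=4,fy=4,interpolation=cv2.INTER_CUBIC))
E
```

```text
t 9.35 tcp [449.7 218.9 140.6] yawy 5.1 tilt 0.04 | shift [-179.5   -1.6   30.6] turn 0.3 | F [ 0.4 -0.2 -0.2] open 0.999 grip 0.0
top 398.5 [[485.0, 70.9, 55.0], [491.1, 11.4, 55.0], [445.6, 6.5, 55.0], [439.5, 65.6, 55.0]] c [465.3, 38.6, 55.0]
copper/img center 284 221
scene 319.0 [[402.9, 48.6, 55.0], [479.7, 86.6, 55.0], [504.4, -24.0, 55.0], [427.5, -54.1, 55.0]] c [453.6, 14.3, 55.0]
copper/img center 289 207
```

View pics/b1.png

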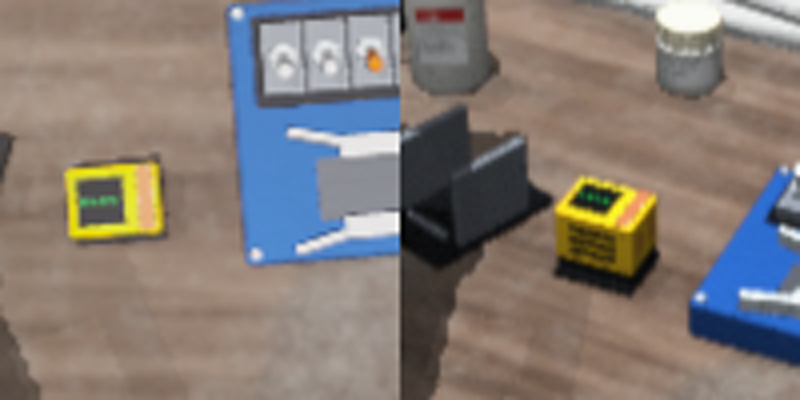

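The battery stands upright on the bench, copper end towards the box. The camera gives (465.3,38.6) against the robot's release point (465.1,39.5), so the camera and robot frames agree within 1 mm. Now I regrasp it across its width.

```bash
python3 -m handwheel '[-1,0,0,0,0.3, -1,-0.045,0,0,0, -1,-0.045,0,0,0, -1,-0.045,0,0,0, -1,-0.0445,-0.0005,0,0, -1,0,0,0,0, -1,0,0,0,0]' >/dev/null
python3 go.py .465 .0395 .018 4.8
```

```text
t 10.15 tcp [463.4  39.1 140.1] yawy 4.31 tilt 0.03 | shift [  0.2   1.6 122.1] turn -0.49 | F [-0.6  0.7 -0.5] open 0.997 grip 0.0
```

```bash
python3 -m handwheel '[-1,0,0.0016,0.03,-0.5, -1,0,0,0.03,0, -1,0,0,0.03,0, -1,0,0,0.02,0, -1,0,0,0.012,0, -1,0,0,0,0, -1,0,0,0,0]' >/dev/null
python3 go.py .465 .0395 .018 4.8
python3 -m handwheel '[1,0,0,0,0, 1,0,0,0,0, 1,0,0,0,0, 1,0,0,0,0, 1,0,0,0,0, 1,0,0,0,0, 1,0,0,0,0]' 60 >/dev/null
python3 go.py .465 .0395 .018 4.8
```

```text
t 10.85 tcp [465.5  40.7  18.5] yawy 5.08 tilt 0.05 | shift [-1.1 -0.6  0.5] turn 0.28 | F [-0.2 -0.3  1.7] open 1.001 grip 0.0
t 11.55 tcp [465.6  40.   18.9] yawy 5.02 tilt 0.07 | shift [-0.4 -0.6  0.9] turn 0.22 | F [-1.6  0.2  7.1] open 0.512 grip 62.7
```

```bash
python3 -m handwheel '[1,0,0,-0.015,0, 1,0,0,-0.03,0.2, 1,-0.035,0.001,0,0, 1,-0.035,0.0005,0,0, 1,0,0,0,0, 1,0,0,0,0]' >/dev/null
python3 go.py .4697 -.0305 .052 4.83
```

```text
t 12.15 tcp [471.4 -30.   62. ] yawy 4.72 tilt 0.1 | shift [-0.4 -1.7 10. ] turn -0.11 | F [-0.7  0.  -3.8] open 0.503 grip 62.1
```

```bash
python3 -m handwheel '[1,0,-0.0017,0.009,-0.1, 1,0,0,0,0, 1,0,0,0,0]' >/dev/null
python3 go.py .4697 -.0305 .052 4.83
python3 - <<'E'
from h import *
a=grab_frame("top")["img"][160:260,250:400];b=grab_frame("scene")["img"][150:250,250:400]
cv2.imwrite('pics/i1.png',cv2.resize(np.vstack([a,b]),None,fx=3,fy=3,interpolation=cv2.INTER_CUBIC))
E
```

```text
t 12.45 tcp [469.6 -28.9  52.8] yawy 5.0 tilt 0.12 | shift [-1.6 -0.1  0.8] turn 0.17 | F [-0.4 -0.3 -2.5] open 0.506 grip 62.1
```

View pics/i1.png

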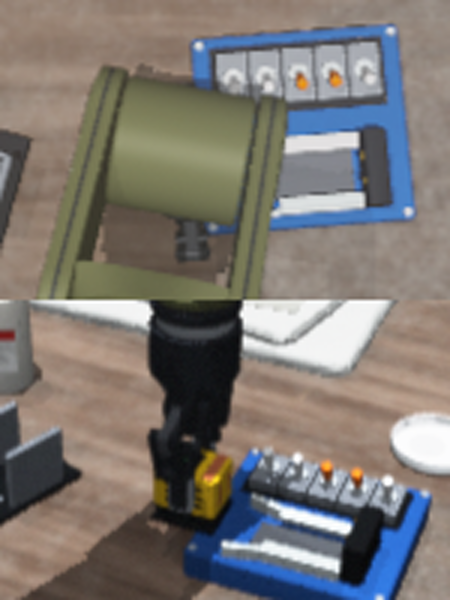

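```bash
python3 - <<'E'
from h import *
f=grab_frame("top"); im=cv2.imread('pics/top0.png')
c=np.array([518,-126.9]);a=np.radians(4.83);ux=np.array([np.cos(a),np.sin(a)]);uy=np.array([-ux[1],ux[0]])
# brightness/saturation profile across the channel at lip height, averaged over box y -30..15
xs=np.arange(-85,5,1.); prof=[]
for x in xs:
    v=[]
    for y in np.arange(-30,16,5.):
        p=(c+x*ux+y*uy)/1000; u,w=proj(f,(*p,.043)); v.append(cv2.getRectSubPix(im,(1,1),(u,w))[0,0])
    prof.append(np.mean(v,0))
prof=np.array(prof); r=prof[:,2]
w=r>150; print("red>150 box x:",xs[w]); print(np.round(r).astype(int).tolist())
E
```

```text
red>150 box x: [-72. -71. -70. -69. -68. -67. -66. -65. -64. -63. -62. -61. -60. -59.
 -58. -22. -21. -20. -19. -18. -17. -16. -15. -14. -13. -12. -11. -10.
  -9.  -8.]
[100, 82, 73, 73, 74, 75, 75, 75, 75, 78, 92, 116, 144, 174, 202, 216, 221, 222, 222, 223, 224, 224, 224, 221, 217, 206, 186, 155, 132, 124, 129, 133, 134, 134, 134, 134, 134, 134, 134, 134, 133, 133, 133, 133, 132, 132, 132, 132, 132, 132, 132, 133, 133, 133, 133, 133, 132, 132, 131, 130, 131, 136, 146, 163, 183, 204, 217, 224, 224, 224, 224, 224, 224, 222, 219, 213, 198, 172, 131, 95, 76, 74, 74, 74, 74, 74, 74, 74, 75, 75]
```

The lips are centred at box x = -40.0 with the profile at z = 43 mm, so the track line holds. Advancing into the flare.

```bash
python3 -m handwheel '[1,0,0,0.002,0.15, 1,-0.012,0,0,0, 1,-0.012,0,0,0, 1,-0.012,0,0,0, 1,-0.008,0,0,0, 1,0,0,0,0, 1,0,0,0,0]' >/dev/null
python3 go.py .4735 -.0755 .0505 4.83
```

```text
t 13.3 tcp [473.5 -74.2  51.4] yawy 4.73 tilt 0.1 | shift [-1.3 -0.1  0.9] turn -0.1 | F [-2.8 -1.  -3.4] open 0.508 grip 62.1
```

```bash
python3 -m handwheel '[1,0,0,0.001,-0.1, 1,0,0,0.0005,0, 1,0,0,0,0]' >/dev/null
python3 go.py .4735 -.0755 .0500 4.83
python3 -m handwheel '[1,-0.006,0,0,0, 1,-0.006,0,0,0, 1,-0.006,0,0,0, 1,0,0,0,0]' >/dev/null
python3 go.py .4819 -.1751 .05 4.83
```

```text
t 13.6 tcp [473.7 -73.3  50.1] yawy 4.91 tilt 0.07 | shift [-2.2 -0.4  0.1] turn 0.08 | F [-5.9 -1.6 -1.6] open 0.507 grip 62.3
t 14.0 tcp [474.4 -90.9  49.2] yawy 4.88 tilt 0.21 | shift [-84.5   0.3  -0.9] turn 0.05 | F [-5.  -0.  -4.9] open 0.508 grip 62.1
```

```bash
python3 -m handwheel '[1,-0.008,-0.0005,0,0, 1,-0.008,0,0,0, 1,-0.008,0,0,0, 1,-0.008,0,0,0, 1,-0.008,0,0,0, 1,0,0,0,0]' >/dev/null
python3 go.py .4794 -.1455 .049 4.83
```

```text
t 14.6 tcp [ 477.8 -131.8   49.6] yawy 4.87 tilt 0.13 | shift [-13.8   0.4   0.6] turn 0.04 | F [-5.9 -1.1 -4.8] open 0.507 grip 62.2
```

Sliding freely. Last stretch, small steps until the block pushes back.

```bash
python3 -m handwheel '[1,-0.005,0,0,0, 1,-0.004,0,0,0, 1,-0.002,0,0,0, 1,-0.001,0,0,0, 1,0,0,0,0]' >/dev/null
python3 go.py .4794 -.1455 .049 4.83
python3 -m handwheel '[1,-0.001,0,0,0, 1,-0.001,0,0,0, 1,-0.001,0,0,0, 1,0,0,0,0]' >/dev/null
python3 go.py .4794 -.1455 .049 4.83
```

```text
t 15.1 tcp [ 478.7 -142.7   49.5] yawy 4.89 tilt 0.17 | shift [-2.9  0.4  0.5] turn 0.06 | F [-4.8  1.2 -3.5] open 0.506 grip 62.4
t 15.5 tcp [ 478.9 -144.7   49.5] yawy 4.87 tilt 0.27 | shift [-0.9  0.4  0.5] turn 0.04 | F [-5.3  5.6 -2.2] open 0.511 grip 62.5
```

```bash
python3 -m handwheel '[1,-0.001,0,0.0005,0, 1,-0.001,0,0,0, 1,0,0,0,0, 1,0,0,0,0]' >/dev/null
python3 go.py .4794 -.1455 .049 4.83
```

```text
t 15.9 tcp [ 478.9 -144.6   49.5] yawy 4.86 tilt 0.5 | shift [-0.9  0.4  0.5] turn 0.03 | F [-7.6 15.5  4.3] open 0.503 grip 63.4
```

The block resists with 15 N and there is no more travel, so it is home. Release a little way, rise and look.

```bash
python3 -m handwheel '[-0.45,0,0,0,0, -0.45,0,0,0,0, -0.45,0,0,0,0, -0.45,0,0,-0.01,0, -0.45,0,0,-0.03,0, -0.45,0,0,-0.04,0, -0.45,0,0,-0.04,0, 0.5,0.045,0,0,0, 0.5,0.045,0,0,0, 0.5,0.045,0,0,0, 0.5,0.045,0,0,0, 0.5,0,0,0,0]' >/dev/null
python3 go.py .5 -.14 .1 94.83
python3 - <<'E'
from h import *
ft=grab_frame("top");fs=grab_frame("scene")
h=cv2.cvtColor(ft["img"],cv2.COLOR_BGR2HSV); m=cv2.inRange(h,(8,70,130),(35,255,255)); u,v=map(int,proj(ft,(.479,-.145,.085))); k=np.zeros_like(m);k[v-18:v+20,u-26:u+26]=m[v-18:v+20,u-26:u+26]
c=max(cv2.findContours(k,0,1)[0],key=cv2.contourArea);W=np.array([onz(ft,*p,.085) for p in cv2.boxPoints(cv2.minAreaRect(c))]);print(np.round(W*1000,1).tolist(),np.round(W.mean(0)*1000,1))
cv2.imwrite('pics/hm.png',cv2.resize(np.vstack([ft["img"][160:250,300:400],fs["img"][180:270,300:400]]),None,fx=3.3,fy=3.3,interpolation=cv2.INTER_CUBIC))
E
```

```text
t 17.1 tcp [464.7  34.9 171.1] yawy 5.22 tilt 0.15 | shift [-177.4   19.1   71. ] turn -89.61 | F [ 0.4 -0.4  0.2] open 0.25 grip 0.0
[[500.8, -114.7, 85.0], [504.9, -174.2, 85.0], [460.2, -176.5, 85.0], [456.1, -117.4, 85.0]] [ 480.5 -145.7   85. ]
```

View pics/hm.png

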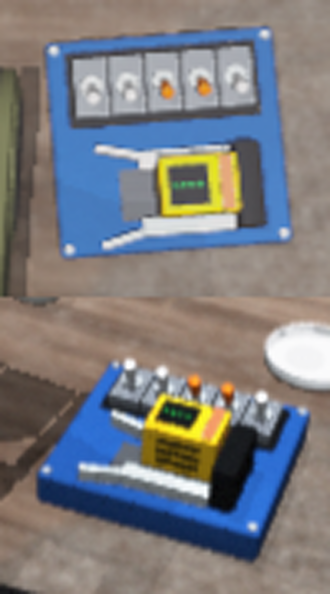

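The battery sits square between the walls against the black block, centre (480.5,-145.7) against an expected (479.4,-146.2). All levers are still off. Next I turn the gripper so its fingers lie side by side along the row and push both oranges together. They will span box y +11 to -39, and the nearest whites begin at +23 and -51.

```bash
python3 -m handwheel '[0.5,0,0,0,-8.15, 0.5,0,0,0,-8.15, 0.5,0,0,0,-8.15, 0.5,0,0,0,-8.15, 0.5,0,0,0,-8.15, 0.5,0,0,0,-8.15, 0.5,0,0,0,-8.15, 0.5,0,0,0,-8.15, 0.5,0,0,0,-8.15, 0.5,0,0,0,-8.15, 0.5,0,0,0,-8.1, 0.5,0,0,0,0]' >/dev/null
python3 go.py .5272 -.1395 .13 94.83
```

```text
t 18.4 tcp [465.3  29.4 170.3] yawy 94.32 tilt 0.06 | shift [ -49.  -173.1   40.4] turn -0.51 | F [ 0.9  0.1 -0.1] open 0.252 grip 0.0
```

```bash
python3 -m handwheel '[0.5,-0.012,-0.043,0,0, 0.5,-0.012,-0.043,0,0, 0.5,-0.012,-0.043,0,0, 0.5,-0.013,-0.044,0,-0.5, 0.5,0,0,0.02,0, 0.5,0,0,0.02,0, 0.5,0,0,0,0, 0.5,0,0,0,0]' >/dev/null
python3 go.py .5272 -.1395 .058 94.83
```

```text
t 19.2 tcp [ 526.9 -138.3  129.8] yawy 94.82 tilt 0.04 | shift [-0.3 -1.2 71.8] turn -0.01 | F [-0.2 -0.9  0.2] open 0.248 grip 0.0
```

```bash
python3 -m handwheel '[0.5,0,-0.001,0.025,0, 0.5,0,0,0.025,0, 0.5,0,0,0.012,0, 0.5,0,0,0.009,0, 0.5,0,0,0,0]' >/dev/null
python3 go.py .5272 -.1395 .058 94.83
python3 -m handwheel '[0.5,-0.005,0,0,0, 0.5,-0.005,0,0,0, 0.5,-0.005,0,0,0, 0.5,0,0,0,0]' >/dev/null
python3 go.py .5550 -.1371 .058 94.83
```

```text
t 19.7 tcp [ 527.1 -138.5   58.5] yawy 94.97 tilt 0.05 | shift [-0.  -1.   0.5] turn 0.14 | F [-0.5  0.4 -0.4] open 0.25 grip 0.0
t 20.1 tcp [ 543.7 -137.5   59.7] yawy 94.99 tilt 0.14 | shift [-11.3  -0.6   1.8] turn 0.16 | F [ 0.3  0.4 -1.2] open 0.25 grip 0.0
```

```bash
python3 -m handwheel '[0.5,-0.004,0,0,0, 0.5,-0.004,0,0,0, 0.5,-0.003,0,0,0, 0.5,0,0,0,0]' >/dev/null
python3 go.py .5550 -.1371 .058 94.83
python3 -m handwheel '[0.5,-0.001,0,0,0, 0.5,-0.001,0,0,0, 0.5,0,0,0,0]' >/dev/null
python3 go.py .5550 -.1371 .058 94.83; python3 - <<'E'
from h import *
fs=grab_frame("scene")
cv2.imwrite('pics/tg.png',cv2.resize(fs["img"][170:250,290:400],None,fx=4,fy=4,interpolation=cv2.INTER_CUBIC))
E
```

```text
t 20.5 tcp [ 553.6 -136.4   58.9] yawy 94.99 tilt 0.02 | shift [-1.3 -0.8  0.9] turn 0.16 | F [-0.2  0.2  0.4] open 0.246 grip 0.0
t 20.8 tcp [ 555.  -136.1   58.7] yawy 94.99 tilt 0.03 | shift [ 0.  -1.   0.7] turn 0.16 | F [ 0.3 -0.8  0.1] open 0.251 grip 0.2
```

View pics/tg.png

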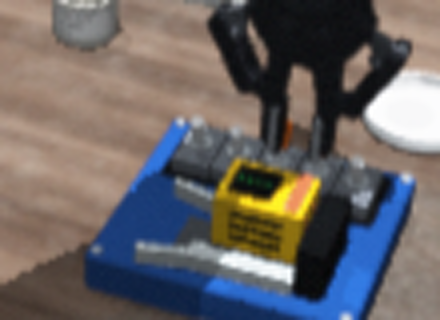

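The fingers are in front of the orange levers and clear of the whites' places. I push a little further, back off, rise and check the lever tips numerically, since the picture allowance is used up.

```bash
python3 -m handwheel '[0.5,-0.001,0,0,0, 0.5,-0.001,0,0,0, 0.5,-0.001,0,0,0, 0.5,0,0,0,0]' >/dev/null
python3 go.py .5550 -.1371 .058 94.83
python3 -m handwheel '[0.5,0.01,0,0,0, 0.5,0.01,0,0,0, 0.5,0.005,0,0,0, 0.5,0,0,-0.025,0, 0.5,0,0,-0.04,0, 0.5,0,0,-0.04,0, 0.5,0,0.045,0,0, 0.5,0,0.045,0,0, 0.5,0,0.045,0,0, 0.5,0,0.045,0,0, 0.5,0,0,0,0]' >/dev/null
python3 go.py .5550 -.1371 .058 94.83
cat >lv.py <<'E'
from h import *
c=np.array([518,-126.9]);a=np.radians(4.83);ux=np.array([np.cos(a),np.sin(a)]);uy=np.array([-ux[1],ux[0]])
for n in("top","scene"):
    f=grab_frame(n); h=cv2.cvtColor(f["img"],cv2.COLOR_BGR2HSV)
    mo=cv2.inRange(h,(5,150,120),(16,255,255)); mw=cv2.inRange(h,(0,0,185),(180,60,255))
    for y,col in((56,"w"),(28,"w"),(0,"o"),(-28,"o"),(-56,"w")):
        off,on=[proj(f,(*((c+x*ux+y*uy)/1000),.064)) for x in(34.2,55.8)]
        m=mo if col=="o" else mw; yy,xx=np.nonzero(m); 
        s=np.hypot(xx-(off[0]+on[0])/2,yy-(off[1]+on[1])/2)<8 if n=="top" else np.hypot(xx-(off[0]+on[0])/2,yy-(off[1]+on[1])/2)<7
        p=np.array([xx[s].mean(),yy[s].mean()]) if s.any() else None
        print(n,y,col,"off",np.round(off,1),"on",np.round(on,1),"seen",p if p is None else np.round(p,1),s.sum())
E
python3 lv.py
```

```text
t 21.25 tcp [ 555.6 -136.1   58.3] yawy 95.0 tilt 0.39 | shift [ 0.7 -1.   0.3] turn 0.17 | F [-9.7 -1.6  4.8] open 0.249 grip 5.6
t 22.35 tcp [516.8  45.3 164. ] yawy 95.31 tilt 0.1 | shift [ -21.1 -185.3  105.7] turn 0.48 | F [ 0.2  0.1 -0.6] open 0.253 grip 0.0
top 56 w off [328. 189.] on [327.3 180.4] seen [327.9 186.6] 66
top 28 w off [339.2 188.1] on [338.5 179.6] seen [338.6 185.4] 59
top 0 o off [350.4 187.2] on [349.6 178.7] seen [349.4 179.6] 15
top -28 o off [361.6 186.4] on [360.8 177.8] seen [360.7 178.9] 11
top -56 w off [372.8 185.5] on [372. 177.] seen [371.6 182.8] 45
scene 56 w off [339.4 200.1] on [341.9 196. ] seen [339.5 201.4] 24
scene 28 w off [349.1 202.5] on [351.5 198.3] seen [350.  203.9] 22
scene 0 o off [359.  204.9] on [361.3 200.7] seen [360.6 202.9] 23
scene -28 o off [369.  207.4] on [371.2 203.1] seen [370.5 205. ] 24
scene -56 w off [379.2 209.9] on [381.2 205.5] seen [379.5 211.2] 22
```

Both oranges now lie at their "on" pixels in both views, and the whites are at "off". Last check of the battery, then hand in.

```bash
python3 - <<'E'
from h import *
ft=grab_frame("top")
h=cv2.cvtColor(ft["img"],cv2.COLOR_BGR2HSV); m=cv2.inRange(h,(8,70,130),(35,255,255)); u,v=map(int,proj(ft,(.479,-.145,.085))); k=np.zeros_like(m);k[v-18:v+20,u-26:u+26]=m[v-18:v+20,u-26:u+26]
c=max(cv2.findContours(k,0,1)[0],key=cv2.contourArea);W=np.array([onz(ft,*p,.085) for p in cv2.boxPoints(cv2.minAreaRect(c))]).mean(0);print(np.round(W*1000,1))
if np.hypot(W[0]-.4805,W[1]+.1457)<.003: print(sign_off())
E
```

```text
[ 480.5 -145.7   85. ]
the job is handed in; nothing more can be done
None
```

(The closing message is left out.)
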